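Close the salt station: lid on the tub, scoop on its peg

TASK

Close up the salt station: set the loose steel lid on the open salt tub so that it sits level and fully down on the rim, and hang the small steel scoop by the hole in its handle on the slanting peg of the utensil stand, slid right down the peg to its collar, so that it hangs there freely, cup down. The stand's head can be clamped at any height, so find out by touch or sight how high the peg is today. Leave the pepper shaker and the small ramekin standing where they are, and let go of everything.

Things in the scene. Friction and masses are not known exactly. Their poses are not given: they have to be found in the camera images.
- stand: Fixed foot of the steel utensil stand: disc 110 mm wide, 12 high, sleeve 26 mm wide to 133 mm. Origin: centre of underside; z up, -x is its front. An 18 mm column from the sleeve carries the head: a level bar 24 mm wide, 20 high, from 13 mm behind the column axis to 71 mm in front. Head height is NOT reported, differs each time: its flat top is 220 to 280 mm above the table.
- below_peg (a point): Point at table height straight below the peg's root (stand x = -70 mm). The root is 10 mm below the bar's top, on its front face; from it the peg rises slanting forward, 35 degrees off vertical (direction stand -0.574 x + 0.819 z): a 7 mm rod with round end, 50 mm long along the slant from the root; a collar 20 mm across has its upper face 9 mm along the slant. Axes as the stand's.
- scoop: Loose steel measuring scoop, 80 g, standing on its cup: cup 46 mm across, 27 mm high; flat level handle 20 mm wide, 4 mm thick (23 to 27 mm above the underside), ending in a 28 x 26 mm eye plate of the same thickness. Origin: centre of the cup's underside; x along the handle to the eye, z up.
- scoop_eye (a point): Centre of the 16 mm hole through the scoop's handle (115 mm from the cup's axis along the scoop's x, 25 mm above the underside). The hole's axis is the scoop's z.
- tub: Open round salt tub, loose, 95 mm across at the rim, 62 mm high, tapering to 78 mm at the foot, wall about 5 mm. Origin: centre of the underside; z up.
- lid: Loose steel lid of the salt tub, 140 g, lying plug down: disc 101 mm across, 3 mm thick, over a plug 72 mm across, 8 mm deep that drops inside the tub's rim; black knob on top 22 mm across, gripped 22 to 36 mm above the origin (its top 39 mm). Origin: centre of the plug's underside; z up. The disc's underside is 8 mm above it.
- shaker: Pepper shaker, a bystander, 44 mm across and 90 mm high. Origin: centre of the underside. Leave it standing.
- ramekin: Small open metal ramekin, a bystander, 77 mm across and 40 mm high. Origin: centre of the underside. Leave it standing.

How it is judged (in metres and radians):
At the end, for the whole second after the job is handed in: Scoop hangs still by its eye on the peg, eye up, handle within 0.7 rad of upright, eye centre over 170 mm high, at stand x -68 to -90 mm and y within 10 mm; lid on the upright tub, level to 0.06 rad, centred to 10 mm, its origin 50 to 57.5 mm above the tub's; all at rest, let go (x of scoop_eye in the frame of stand between -0.09 and -0.068 m and y of scoop_eye in the frame of stand between -0.01 and 0.01 m and z of scoop_eye in the frame of stand above 0.17 m and angle between scoop's own x axis and vertical below 0.7 rad and linear speed of each of scoop, lid below 0.03 m/s and contact force between scoop and the fingers below 0.1 N and horizontal distance between lid and tub below 0.01 m and z of lid in the frame of tub between 0.05 and 0.0575 m and angle between the z axis of lid and the z axis of tub, either way round below 0.06 rad and angle between tub's own z axis and vertical below 0.06 rad and height (world z) of tub below 0.006 m); the robot touches nothing.
It fails at once if the pepper shaker is shifted by more than 40 mm or knocked over (distance of shaker from where it was at the start of the episode above 0.04 m or angle between shaker's own z axis and vertical above 0.5 rad).
It fails at once if the ramekin is shifted by more than 40 mm or tipped over (distance of ramekin from where it was at the start of the episode above 0.04 m or angle between ramekin's own z axis and vertical above 0.5 rad).
It also fails if it takes over 67 s, if anything falls off the work surface, if the arm or the gripper's body presses on something with over 40 N, if the wrist force passes 120 N, or if a joint passes its speed limit or range.

ROBOT

A 7-joint arm with a two-finger parallel gripper is mounted at the origin on a cart in front of the work surface, level with it; the furniture and walls round the work are solid. World frame = base frame: x ahead of the robot, y to its left, z up, the work surface at z = 0. Lengths are in mm, angles in rad, forces in N, time in s.
With the tool pointing down it reaches from about 425 to 1025 mm from the base axis. Payload 3.6 kg.
Tool frame: the origin (TCP) lies on the centre line of the jaws, within the pads' length; the fingertips stand tip_extent ahead of it and the grasp point (between the pads) is the TCP (tip_extent is the distance from the TCP to the fingertips, in mm); z points along the fingers, y is the line along which they close (so a half turn about z gives the same grasp; the last joint's range is limited). The gripper opens to 85 mm and grips with 20 to 120 N. Pads are 22 mm wide; open, the fingers measure 114 mm over their backs; the gripper's body (76 mm by 85 mm) begins 54 mm behind the grasp point. The pads swing forward as they close: fully open they stand 13 mm farther back than shut.
Start: joints at [1.19, 0.591, 0.048, 1.609, -0.033, 0.943, -0.034], TCP at [205.093, -695.389, 250.302] pointing down, gripper open.
Joint ranges: [-2.69, 2.69], [-0.47, 2.24], [-1.27, 1.36], [0.19, 2.51], [-1.53, 4.68], [0.08, 2.07], [-3.09, 3.09]. Speed limits (rad/s): [2.57, 2.57, 3.14, 3.14, 3.14, 3.14, 3.14].

INTERFACE

Orientations are given as [roll, pitch, yaw] about the fixed x, y, z axes, in that order (R = Rz(yaw) Ry(pitch) Rx(roll)).
In Python, from cell import * gives the robot as it stands.
- The arm moves only by the tool arm_command, never from a script. Its argument "plan" is a list that holds one entry, the list of rows, each a list of 6 numbers: the shift along the tool's x, y, z in m, then the turn, a rotation vector about the tool's x, y, z in rad. In form: [[[tx, ty, tz, wx, wy, wz], ...]]. A call has 1 to 20 rows; each row shifts and turns the commanded pose from where the row before left it, along the tool's axes as they then stand; what a row does not reach is not made up. A row lasts 1/12 s, in which the tool goes at most 41.7 mm and 7.16 degrees, less where a joint would pass 70% of its speed; a pose out of reach is approached as far as the arm can. A call is refused whole if a number of a shift passes 0.0417 or a number of a turn 0.125, either way. A call with a gripper value outside its range is refused whole. "claw" is the finger opening in m, from 0 to 0.0854, set as the call begins (left out, the last holds). The fingers move at their own pace and stop on an object; "force" is the grip in N (left out, the last holds). Time passes only in rows, so rows that do not move let the fingers close. It gives the time, the measured TCP pose, the force, the opening and the grip force at its end, in the units of the state.
- get_state(): the state, without advancing time (a new reading comes with each control period).
- read_camera(name): name is "scene" or "side" or "wrist"; returns a dict with "img" (400x640x3 uint8, red, green, blue), "fx", "fy", "cx", "cy" (pixels), "k1" (the pictures are not rectified: a ray, as slopes to the right and down, at radius r is drawn at 1 + k1 r^2 times it, then the intrinsics apply), "eye" and "attitude" of the camera in the world; the wrist camera has in their place "mount" (4x4, takes a point from camera to tool coordinates, whose origin is the TCP and whose axes are the flange's). Camera axes: x right, y down, z forward; pixel columns grow to the right and rows downward; lengths in mm; the calibration is good to about 2 mm. A picture is of the moment at which its call begins: read the wrist's pose just before it. There is no depth.
- finish_job(): hands the job in; it is judged then, once.
Trained networks look in a picture, given as the dict that the camera call returned (one of the last four; its "shot" number tells which), for a name from the list of things; names that differ only in an ending like _2 or _b are one class to them, and where a whole thing is asked for, a point or a joint stands for the part that bears it (a point fixed in the world has none). Each returns a list of dicts, best first, with "conf" (0 to 1); they miss things now and then, are a little off and sometimes report something else, mostly with a low value. They report only what shows in the picture. A call takes as long as a camera call.
- boxes_of(target, picture): "box" ([left, top, width, height] in pixels, round what is visible of it).
- silhouettes(target, picture): "region" (400x640 bool, what is visible of it) and "box" ([left, top, width, height] in pixels, round what is visible of it).
The state is a dict: "time": time; "q": joint angles; "joint_vel": joint speeds; "joint_torque": joint torques, N m; "tool_pos": TCP position; "tool_rot": TCP orientation; "ft_force": force on the tool from outside, world axes, zero at the start; "torque": the same for the moment, N m; "finger_gap": opening from 0.0 (shut) to 1.0 (fully open); "gripper_force": force on a finger pad.
Only numpy, scipy, OpenCV 4.12 (cv2) and the standard library are available. Lean on these libraries where they do the work, as an engineer would, in place of code of your own. Each camera call takes 0.05 s, during which the arm holds its last target. There are 200 camera calls.

## Working session

There is one attempt and no reset: what is moved stays moved. The work goes in short steps, Python scripts to look and compute and a tool call to move; the robot and the scene stay as the last step left them, time stands still between calls to the robot, and variables do not carry over. Pictures are saved under pics/ and viewed, at most 10 in all, crops included, and the job is handed in when it is done.

Besides the shell and the picture viewer there is one more tool, called after ">>>" as a command line: name --argument value ..., lists and objects as JSON in quotes. arm_command: Moves the arm, as the interface text tells. Its arguments: {"type":"object","properties":{"plan":{"type":"array"},"claw":{"type":"number"},"force":{"type":"number"}},"required":["plan"]}

```bash
mkdir -p pics; ls
cat > h.py <<'E'
from cell import *
import numpy as np, cv2
from scipy.spatial.transform import Rotation as R
def campose(p,st=None):
    if 'eye' in p:
        a=np.array(p['attitude'],float)
        Rm=a if a.shape==(3,3) else R.from_euler('xyz',a).as_matrix()
        return Rm,np.array(p['eye'],float)
    st=st or get_state()
    Rt=R.from_euler('xyz',st['tool_rot']).as_matrix();M=np.array(p['mount'])
    return Rt@M[:3,:3], Rt@M[:3,3]+np.array(st['tool_pos'])
def ray(p,uv,st=None):
    Rm,e=campose(p,st)
    d=np.array([(uv[0]-p['cx'])/p['fx'],(uv[1]-p['cy'])/p['fy']])
    s=d.copy()
    for _ in range(20): s=d/(1+p['k1']*(s@s))
    v=Rm@np.array([s[0],s[1],1.]);return e,v/np.linalg.norm(v)
def proj(p,X,st=None):
    Rm,e=campose(p,st);c=Rm.T@(np.array(X,float)-e);s=c[:2]/c[2];s=s*(1+p['k1']*(s@s))
    return np.array([p['fx']*s[0]+p['cx'],p['fy']*s[1]+p['cy']])
def atz(p,uv,z,st=None):
    e,v=ray(p,uv,st);return e+v*(z-e[2])/v[2]
def tri(*rays):
    A=np.zeros((3,3));b=np.zeros(3)
    for e,v in rays:
        P=np.eye(3)-np.outer(v,v);A+=P;b+=P@e
    X=np.linalg.solve(A,b)
    return X,[np.linalg.norm((np.eye(3)-np.outer(v,v))@(X-e)) for e,v in rays]
def save(p,n): cv2.imwrite('pics/'+n+'.png',p['img'][:,:,::-1])
E
python3 - <<'E'
from h import *
st=get_state();print(st)
for n in ['scene','side','wrist']:
    p=read_camera(n);save(p,n+'0')
    print(n,{k:(np.round(v,3).tolist() if not isinstance(v,str) else v) for k,v in p.items() if k!='img'})
    for t in ['stand','scoop','scoop_eye','tub','lid','shaker','ramekin']:
        b=boxes_of(t,p)
        print(t,[(np.round(x['box']).tolist(),round(x['conf'],2)) for x in b[:2]])
E
```

```text
pics
{'time': 0.0, 'q': array([ 1.19049992,  0.59211844,  0.04832708,  1.60983232, -0.03329079,
        0.94270894, -0.03367112]), 'joint_vel': array([-0.00159149,  0.00063613, -0.00083318,  0.00032473, -0.00068663,
       -0.0008545 , -0.00095074]), 'joint_torque': array([-2.35063080e-04, -5.48687947e+01,  1.54693052e+00, -1.98120064e+01,
        9.47575289e-03,  8.87966075e-03,  4.81251647e-06]), 'tool_pos': array([ 204.85520905, -694.63215838,  249.13836003]), 'tool_rot': array([-3.13933563e+00,  1.49850202e-04,  2.86888525e-01]), 'ft_force': array([-0.40755047, -0.61673744,  0.97075665]), 'torque': array([-0.07372646, -0.0187433 , -0.01658127]), 'gripper_force': 0.0, 'finger_gap': 0.9975269724523211}
scene {'fx': 377.264, 'fy': 377.264, 'cx': 321.332, 'cy': 198.029, 'k1': -0.092, 'eye': [-120.848, 669.152, 954.111], 'attitude': [-2.335, 0.014, -2.395], 'shot': 1}
stand [([227.0, 201.0, 34.0, 45.0], 0.73), ([242.0, 260.0, 38.0, 44.0], 0.24)]
scoop [([242.0, 263.0, 38.0, 41.0], 0.63)]
scoop_eye [([243.0, 260.0, 37.0, 44.0], 0.65), ([284.0, 239.0, 24.0, 30.0], 0.55)]
tub []
lid [([365.0, 176.0, 30.0, 20.0], 0.6)]
shaker [([357.0, 188.0, 13.0, 26.0], 0.6)]
ramekin []
side {'fx': 444.711, 'fy': 444.711, 'cx': 319.559, 'cy': 196.719, 'k1': -0.096, 'eye': [286.511, 1033.359, 742.874], 'attitude': [-2.154, 0.007, -2.936], 'shot': 2}
stand [([224.0, 212.0, 42.0, 59.0], 0.73)]
scoop [([305.0, 266.0, 23.0, 56.0], 0.71)]
scoop_eye [([309.0, 265.0, 22.0, 54.0], 0.59)]
tub [([346.0, 127.0, 26.0, 31.0], 0.97)]
lid [([336.0, 160.0, 31.0, 11.0], 0.61)]
shaker [([350.0, 167.0, 10.0, 30.0], 0.91)]
ramekin [([316.0, 236.0, 32.0, 28.0], 0.91)]
wrist {'fx': 287.976, 'fy': 287.976, 'cx': 319.772, 'cy': 195.528, 'k1': -0.024, 'mount': [[0.0, -0.957, -0.291, 74.421], [1.0, 0.0, 0.0, -0.303], [0.0, -0.291, 0.957, -124.597], [0.0, 0.0, 0.0, 1.0]], 'shot': 3}
stand []
scoop []
scoop_eye []
tub []
lid []
shaker []
ramekin []
```

Run:
```python
import cv2
a=cv2.imread('pics/scene0.png')[140:340,190:430];b=cv2.imread('pics/side0.png')[100:340,190:400]
a=cv2.resize(a,None,fx=3.3,fy=2.97) if 0 else cv2.resize(a,None,fx=3.3,fy=3.0)
cv2.imwrite('pics/a.png',cv2.resize(cv2.imread('pics/scene0.png')[140:320,190:430],None,fx=3.3,fy=3.3))
cv2.imwrite('pics/b.png',cv2.resize(b,None,fx=2.5,fy=2.5))
```

```text
(no output)
```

View pics/a.png

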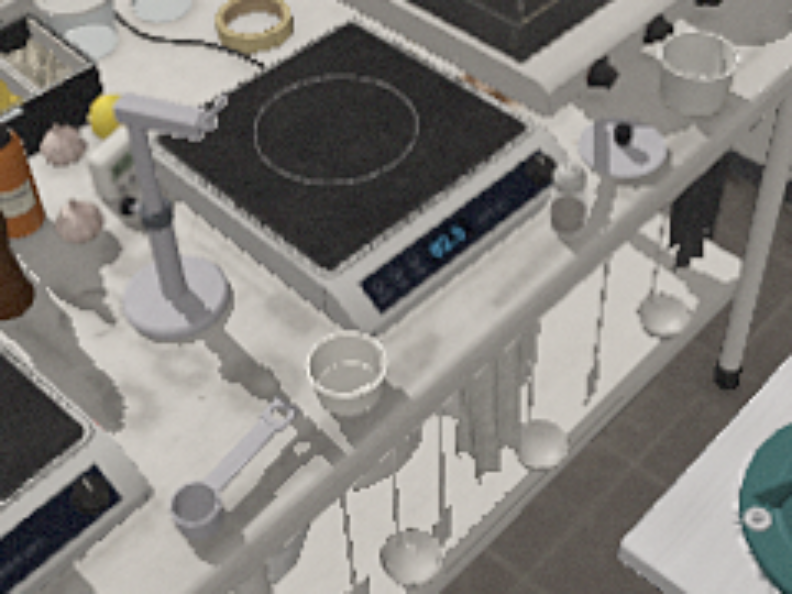

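View pics/b.png

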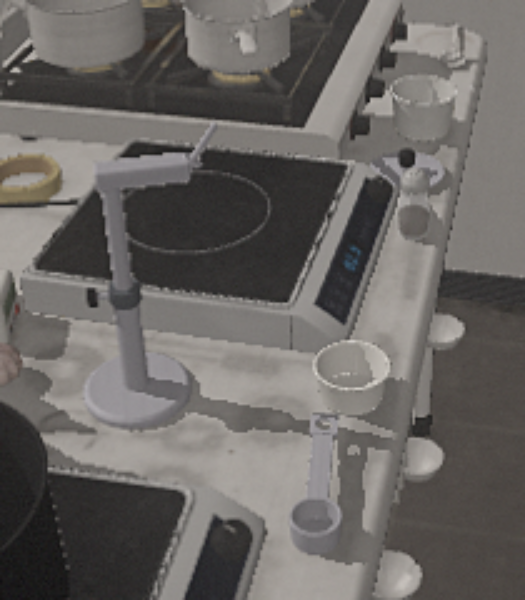

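The scene view shows the stand (foot about px 244,230; peg tip about 257,170), the scoop (cup about 250,293; eye about 275,265), and the ramekin (295,249). It also shows the lid knob (379,179) with the shaker just in front, and the tub at the far right. The side view shows the same things.

Run:
```python
from h import *
a=read_camera('scene');b=read_camera('side')
def s(uv): return uv[0]/3.3+190,uv[1]/3.3+140
def d(uv): return uv[0]/2.5+190,uv[1]/2.5+100
for n,u,v in [('knobtop',(623,126),(407,153)),('tubrim',(700,55),(424,93)),('cuprim',(197,505),(315,515)),('eye',(281,413),(325,424)),
 ('disc',(177,297),(138,388)),('pegtip',(222,100),(213,127)),('barfronttop',(205,110),(188,155)),('ramrim',(346,360),(352,365)),('shaktop',(570,172),(413,172))]:
    X,r=tri(ray(a,s(u)),ray(b,d(v)));print(n,X.round(1),np.round(r,1))
for n,z in [('lid',9.5),('tub',31),('shaker',45),('scoop',20),('ramekin',20)]:
  for p in (a,b):
    q=silhouettes(n,p)[:1]
    for x in q:
        bx=x['box'];print(n,np.round(bx),round(x['conf'],2),atz(p,(bx[0]+bx[2]/2,bx[1]+bx[3]/2),z).round(1))
```

```text
knobtop [ 447.  -237.9   41. ] [2.6 2.6]
tubrim [ 444.3 -383.1   59.2] [2.6 2.6]
cuprim [433.  390.6  27.6] [0.9 0.9]
eye [448.7 277.5  29.3] [0.8 0.8]
disc [647.5 242.9   9.1] [0. 0.]
pegtip [561.1 206.9 293.2] [0.1 0.1]
barfronttop [587.2 207.9 265.4] [2.5 2.5]
ramrim [438.  203.4  43.9] [2.5 2.5]
shaktop [ 419.3 -100.6   88.7] [1.7 1.7]
lid [365. 173.  27.  25.] 0.97 [ 446.5 -235.9    9.5]
lid [340. 160.  28.  11.] 0.57 [ 443.6 -260.7    9.5]
tub [392. 149.  22.  26.] 0.64 [ 443.9 -392.3   31. ]
tub [344. 129.  28.  29.] 0.97 [ 448.1 -385.7   31. ]
shaker [357. 192.  13.  20.] 0.53 [410.8 -98.6  45. ]
shaker [348. 167.  16.  33.] 0.79 [417.1 -93.   45. ]
scoop [243. 264.  38.  39.] 0.65 [436.1 342.2  20. ]
scoop [306. 266.  21.  56.] 0.66 [442.3 348.9  20. ]
ramekin [285. 241.  20.  26.] 0.81 [441.9 204.1  20. ]
ramekin [312. 236.  35.  29.] 0.87 [440.4 196.4  20. ]
```

>>> arm_command --plan '[[[0.018,-0.0185,0.003,0,0,0],[0.018,-0.0185,0.003,0,0,0],[0.018,-0.0185,0.003,0,0,0],[0.018,-0.0185,0.003,0,0,0],[0.018,-0.0185,0.003,0,0,0],[0.018,-0.0185,0.003,0,0,0],[0.018,-0.0185,0.003,0,0,0],[0.018,-0.0185,0.003,0,0,0],[0.018,-0.0185,0.003,0,0,0],[0.018,-0.0185,0.003,0,0,0],[0.018,-0.0185,0.003,0,0,0],[0.018,-0.0185,0.003,0,0,0],[0.018,-0.0185,0.003,0,0,0],[0.018,-0.0185,0.003,0,0,0],[0.018,-0.0185,0.003,0,0,0],[0.018,-0.0185,0.003,0,0,0],[0.018,-0.0185,0.003,0,0,0],[0.018,-0.0185,0.003,0,0,0],[0,0,0,0,0,0],[0,0,0,0,0,0]]]'

```text
time: 3.47
tool_pos: [422.7, -282.8, 196.4]
tool_rot: [-3.141, -0.0, 0.291]
ft_force: [-0.5, -1.0, -0.5]
finger_gap: 1.002
gripper_force: 0.0
```

```bash
cat >> h.py <<'E'
def goto(X,rpy=None,st=None):
    "total shift in tool axes (mm) and turn in tool axes"
    st=st or get_state();Rt=R.from_euler('xyz',st['tool_rot'])
    print('at',np.round(st['tool_pos'],1),np.round(st['tool_rot'],3),'t',round(st['time'],2),'gap',round(st['finger_gap'],3),'F',np.round(st['ft_force'],1))
    print('shift mm',Rt.inv().apply(np.array(X,float)-st['tool_pos']).round(1),end=' ')
    if rpy is not None: print('turn',(Rt.inv()*R.from_euler('xyz',rpy)).as_rotvec().round(3),end='')
    print()
E
python3 - <<'E'
from h import *
import cell;print([x for x in dir(cell) if x[0]!='_'], getattr(cell,'tip_extent',None))
goto([447,-238,190])
st=get_state();p=read_camera('wrist');save(p,'w1')
for n in ['lid','tub','shaker']:
    print(n,[(np.round(x['box']),round(x['conf'],2)) for x in silhouettes(n,p)[:2]])
    for x in silhouettes(n,p)[:1]:
        bx=x['box'];
        for z in (9.5,31): print(atz(p,(bx[0]+bx[2]/2,bx[1]+bx[3]/2),z,st).round(1))
E
```

```text
['PlanningError', 'boxes_of', 'finish_job', 'get_state', 'read_camera', 'silhouettes', 'tip_extent'] 19.0
at [ 422.7 -282.8  196.4] [-3.141 -0.     0.291] t 3.47 gap 1.002 F [-0.5 -1.  -0.5]
shift mm [ 36.1 -35.9   6.4] 
lid [(array([247.,  96.,  93.,  94.]), 0.71)]
[ 451.4 -244.9    9.5]
[ 454.3 -246.    31. ]
tub [(array([381., 148., 100.,  95.]), 0.79)]
[ 439.  -409.7    9.5]
[ 442.8 -399.5   31. ]
shaker [(array([ 97., 115.,  87.,  45.]), 0.58)]
[410.7 -84.9   9.5]
[416.4 -97.1  31. ]
```

View pics/w1.png

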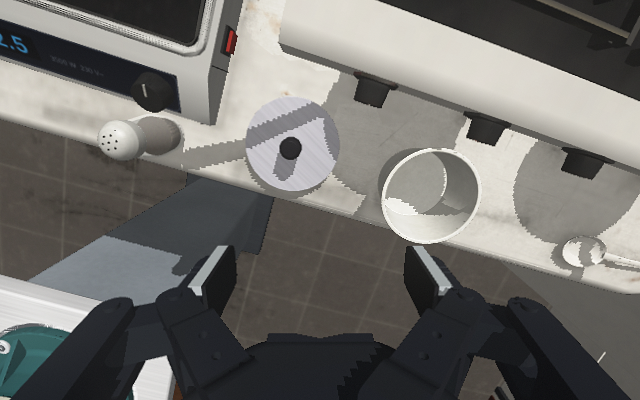

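The wrist view shows the lid disc centred near px (292,144) with its knob top at (290,148). The tub rim ellipse is centred near (431,197), and the shaker is well off to the left.

Run:
```python
from h import *
st=get_state();p=read_camera('wrist')
print('knob39',atz(p,(290.3,148.3),39,st),'disc11',atz(p,(292,144.5),11,st),'rim62',atz(p,(430.8,196),62,st))
sil=silhouettes('lid',p)[0]['region'].astype(np.uint8)
c=max(cv2.findContours(sil,0,1)[0],key=cv2.contourArea);e=cv2.fitEllipse(c);print(e);print(atz(p,e[0],10,st))
sil=silhouettes('tub',p)[0]['region'].astype(np.uint8)
c=max(cv2.findContours(sil,0,1)[0],key=cv2.contourArea);e=cv2.fitEllipse(c);print(e);print(atz(p,e[0],60,st))
g=cv2.cvtColor(p['img'],cv2.COLOR_RGB2GRAY)[135:162,277:304];m=g<50
ys,xs=np.nonzero(m);u=(xs.mean()+277,ys.mean()+135);print(u,len(xs),atz(p,u,35,st))
goto([447,-240,100])
```

```text
knob39 [ 448.3076816  -247.21239761   39.        ] disc11 [ 448.34836769 -246.25413492   11.        ] rim62 [ 445.87947365 -387.11172459   62.        ]
((289.3000793457031, 141.06649780273438), (92.90742492675781, 95.58291625976562), 141.78448486328125)
[ 450.92248764 -242.4969626    10.        ]
((426.7529296875, 190.49386596679688), (98.20382690429688, 104.05081176757812), 83.24601745605469)
[ 449.49042409 -382.24281368   60.        ]
(np.float64(287.7413793103448), np.float64(146.14655172413794)) 348 [ 449.02441362 -244.00919657   35.        ]
at [ 421.4 -284.8  196.3] [3.141 0.    0.286] t 3.97 gap 0.999 F [ 0.2  0.1 -0.2]
shift mm [ 37.2 -35.8  96.3]
```

>>> arm_command --plan '[[[0.0076,-0.0063,0.0212,0,0,0],[0.0076,-0.0063,0.0212,0,0,0],[0.0076,-0.0063,0.0212,0,0,0],[0.0076,-0.0063,0.0212,0,0,0],[0.0076,-0.0063,0.0212,0,0,0],[0,0,0,0,0,0],[0,0,0,0,0,0],[0,0,0,0,0,0]]]'

```text
time: 4.63
tool_pos: [449.2, -244.2, 91.0]
tool_rot: [3.141, -0.0, 0.286]
ft_force: [0.2, 0.3, 0.3]
finger_gap: 1.0
gripper_force: 0.0
```

Run:
```python
from h import *
for i in range(2):
    st=get_state();p=read_camera('wrist')
    c0=proj(p,[449,-244,37],st);u0,v0=c0.astype(int);print(c0, proj(p,[449,-244,11],st))
    w=40;g=cv2.cvtColor(p['img'],cv2.COLOR_RGB2GRAY)[v0-w:v0+w,u0-w:u0+w]
    n,l,s,c=cv2.connectedComponentsWithStats((g<50).astype(np.uint8))
    for k in range(1,n):
        if s[k,4]>150: u=c[k]+[u0-w,v0-w];print(s[k],u,atz(p,u,36,st).round(1),atz(p,u,39,st).round(1))
save(p,'w2')
goto([449,-244,29])
```

```text
[319.79231206 224.46223408] [319.76236193 211.13916554]
[ 25  20  31  35 887] [319.11161218 221.0789177 ] [ 450.8 -243.    36. ] [ 452.  -242.7   39. ]
[319.18914852 224.38242731] [319.20286083 211.11773586]
[ 25  20  30  35 872] [318.56422018 220.97477064] [ 450.8 -243.    36. ] [ 452.  -242.7   39. ]
at [ 449.4 -244.6   91.6] [ 3.14e+00 -1.00e-03  2.85e-01] t 4.73 gap 0.998 F [-1.3  0.5 -0.5]
shift mm [-0.3 -0.8 62.5]
```

View pics/w2.png

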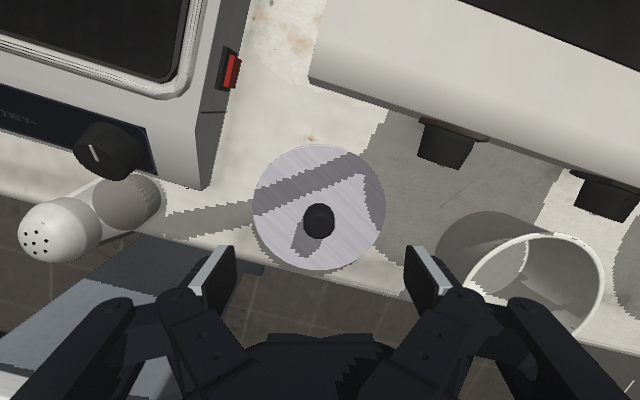

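The wrist view shows the knob at px (319,221), centred between the open fingers, with the disc centre near (319,207). I'll descend and grip.

>>> arm_command --plan '[[[0.0002,-0.0002,0.0146,0,0,0],[0.0002,-0.0002,0.0146,0,0,0],[0.0002,-0.0002,0.0146,0,0,0],[0.0002,-0.0002,0.0146,0,0,0],[0,0,0,0,0,0],[0,0,0,0,0,0]]]'

```text
time: 5.23
tool_pos: [449.6, -243.0, 32.4]
tool_rot: [3.141, 0.0, 0.286]
ft_force: [0.3, 0.5, 1.1]
finger_gap: 0.998
gripper_force: 0.0
```

>>> arm_command --plan '[[[0,0,0,0,0,0],[0,0,0,0,0,0],[0,0,0,0,0,0],[0,0,0,0,0,0],[0,0,0,0,0,0],[0,0,0,0,0,0],[0,0,0,0,0,0],[0,0,0,0,0,0],[0,0,0,0,0,0],[0,0,0,0,0,0]]]' --claw 0.01 --force 40

```text
time: 6.07
tool_pos: [450.0, -242.6, 32.5]
tool_rot: [3.141, -0.001, 0.287]
ft_force: [-0.8, 0.5, 5.0]
finger_gap: 0.239
gripper_force: 38.9
```

>>> arm_command --plan '[[[0,0,-0.02,0,0,0],[0,0,-0.02,0,0,0],[0,0,-0.02,0,0,0],[0,0,-0.02,0,0,0],[0,0,-0.02,0,0,0],[0,0,0,0,0,0],[0,0,0,0,0,0],[0,0,0,0,0,0]]]'

```text
time: 6.73
tool_pos: [449.1, -242.0, 131.4]
tool_rot: [-3.141, 0.001, 0.287]
ft_force: [0.1, 0.0, -2.1]
finger_gap: 0.24
gripper_force: 39.6
```

Run:
```python
from h import *
st=get_state();p=read_camera('wrist');q=read_camera('side');s=read_camera('scene')
print(proj(p,[446,-384,62],st))
im=p['img'].copy()
for c,col in (([446,-384],(255,0,0)),([450,-384],(0,0,255))):
  for t in np.linspace(0,6.28,100):
    u=proj(p,[c[0]+47.5*np.cos(t),c[1]+47.5*np.sin(t),62],st)
    if 0<=u[0]<640 and 0<=u[1]<400: im[int(u[1]),int(u[0])]=col
def ov(cam,x0,y0,f):
  m=cv2.resize(cam['img'][y0:y0+60,x0:x0+90],None,fx=f,fy=f,interpolation=cv2.INTER_NEAREST)
  for t in np.linspace(0,6.28,150):
    u=proj(cam,[446+47.5*np.cos(t),-384+47.5*np.sin(t),62]);u=(u-[x0,y0]+.5)*f
    if 0<=u[0]<m.shape[1] and 0<=u[1]<m.shape[0]: m[int(u[1]),int(u[0])]=(255,0,0)
  return m
m=np.hstack([ov(q,310,110,4.4),ov(s,360,130,4.4)])
im=np.vstack([cv2.resize(im[150:,200:],(792,450)),m[:150*5]][:2]) if 0 else np.vstack([cv2.resize(im[180:,280:],(640,391)),cv2.resize(m,(640,213))])[:600]
cv2.imwrite('pics/w3.png',im[:,:,::-1])
goto([446,-384,120])
```

```text
[495.6280042  268.19685076]
at [ 448.9 -242.   130.8] [-3.14e+00  2.00e-03  2.87e-01] t 6.88 gap 0.239 F [ 0.3 -0.2 -0.7]
shift mm [-43.  135.4  10.6]
```

View pics/w3.png

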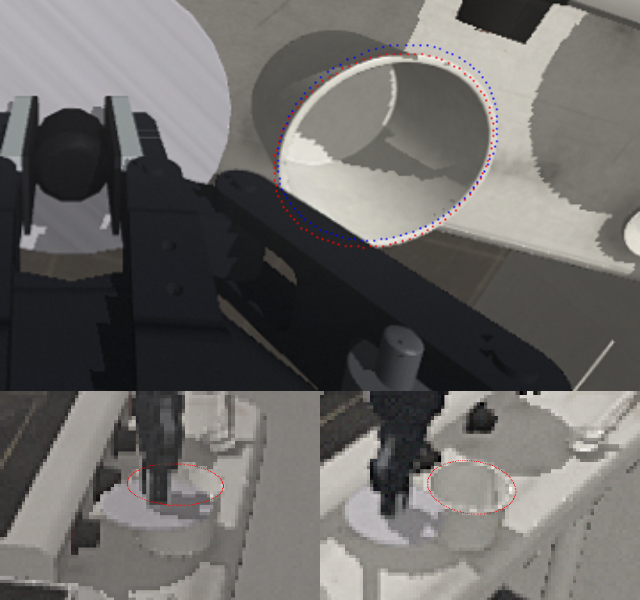

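Red outline at (446,-384,62) fits the tub rim in all three views, so I'll carry the lid over it.

>>> arm_command --plan '[[[-0.0043,0.0135,0,0,0,0],[-0.0043,0.0135,0,0,0,0],[-0.0043,0.0135,0,0,0,0],[-0.0043,0.0135,0,0,0,0],[-0.0043,0.0135,0,0,0,0],[-0.0043,0.0135,0,0,0,0],[-0.0043,0.0135,0,0,0,0],[-0.0043,0.0135,0,0,0,0],[-0.0043,0.0135,0,0,0,0],[-0.0043,0.0135,0,0,0,0],[0,0,0.01,0,0,0],[0,0,0.01,0,0,0],[0,0,0.007,0,0,0],[0,0,0,0,0,0],[0,0,0,0,0,0],[0,0,0,0,0,0]]]'

```text
time: 8.22
tool_pos: [446.9, -383.0, 104.6]
tool_rot: [-3.141, 0.0, 0.288]
ft_force: [-0.5, 0.9, -0.9]
finger_gap: 0.238
gripper_force: 39.6
```

Run:
```python
from h import *
goto([446,-384,86])
```

```text
at [ 446.9 -383.   104.6] [-3.141  0.     0.288] t 8.22 gap 0.238 F [-0.5  0.9 -0.9]
shift mm [-1.1  0.7 18.6]
```

>>> arm_command --plan '[[[-0.0003,0,0.004,0,0,0],[-0.0003,0,0.004,0,0,0],[0,0,0.004,0,0,0],[0,0,0.003,0,0,0],[0,0,0.002,0,0,0],[0,0,0.001,0,0,0],[0,0,0,0,0,0],[0,0,0,0,0,0],[0,0,0,0,0,0]]]'

```text
time: 8.97
tool_pos: [446.2, -384.3, 87.0]
tool_rot: [3.141, -0.0, 0.287]
ft_force: [-0.5, -0.1, -2.1]
finger_gap: 0.236
gripper_force: 39.6
```

>>> arm_command --plan '[[[0,0,0.001,0,0,0],[0,0,0.0005,0,0,0],[0,0,0,0,0,0],[0,0,0,0,0,0]]]'

```text
time: 9.3
tool_pos: [446.3, -384.4, 86.4]
tool_rot: [3.141, -0.0, 0.287]
ft_force: [-1.0, 1.1, 6.8]
finger_gap: 0.234
gripper_force: 40.2
```

Contact at 6.8 N, at the expected height, so the lid is seated. I'll release and rise.

>>> arm_command --plan '[[[0,0,0,0,0,0],[0,0,0,0,0,0],[0,0,0,0,0,0],[0,0,0,0,0,0],[0,0,0,0,0,0],[0,0,-0.01,0,0,0],[0,0,-0.02,0,0,0],[0,0,-0.03,0,0,0],[0,0,-0.03,0,0,0],[0,0,-0.03,0,0,0],[0,0,-0.03,0,0,0],[0,0,0,0,0,0],[0,0,0,0,0,0]]]' --claw 0.085

```text
time: 10.38
tool_pos: [447.1, -385.0, 238.2]
tool_rot: [3.137, -0.003, 0.287]
ft_force: [0.4, -0.3, -0.5]
finger_gap: 0.996
gripper_force: 0.0
```

Run:
```python
from h import *
st=get_state();p=read_camera('wrist');q=read_camera('side')
u=proj(p,[446,-384,62],st).astype(int);print(u)
im=p['img'].copy()
for X,r,z in (([446,-384],50.5,65),([446,-384],50.5,62)):
  for t in np.linspace(0,6.28,200):
    v=proj(p,[X[0]+r*np.cos(t),X[1]+r*np.sin(t),z],st);im[int(v[1]),int(v[0])]=(255,0,0) if z==65 else (0,0,255)
a=cv2.resize(im[u[1]-90:u[1]+90,u[0]-90:u[0]+90],(500,500));b=cv2.resize(q['img'][115:175,330:390],(290,500),interpolation=0)
cv2.imwrite('pics/w4.png',np.hstack([a,b])[:,:,::-1])
goto([448,278,250])
```

```text
[318 181]
at [ 445.5 -383.7  235.2] [-3.141e+00  1.000e-03  2.870e-01] t 10.48 gap 0.997 F [-0.2  0.6 -0.3]
shift mm [ 189.6 -634.   -14.4]
```

View pics/w4.png

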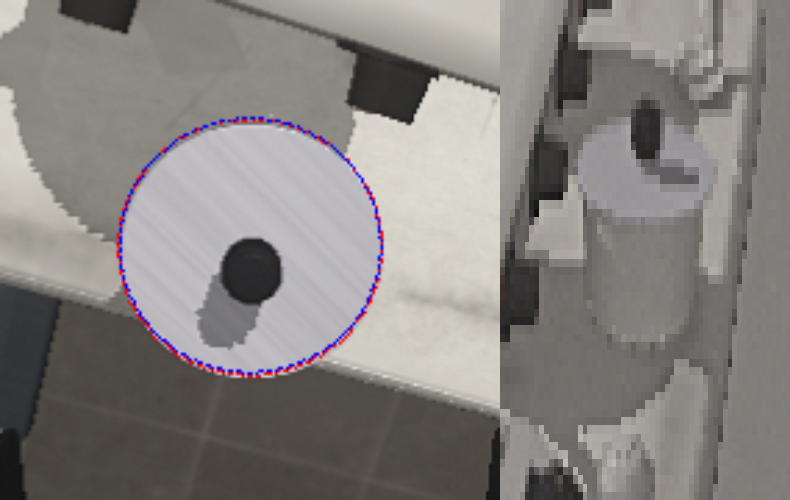

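The lid is level and concentric with the predicted outline. Next I'll rise and turn, then look at the peg from above.

>>> arm_command --plan '[[[0,0,-0.014,0,0,-0.119],[0,0,-0.014,0,0,-0.119],[0,0,-0.014,0,0,-0.119],[0,0,-0.014,0,0,-0.119],[0,0,-0.014,0,0,-0.119],[0,0,-0.014,0,0,-0.119],[0,0,-0.014,0,0,-0.119],[0,0,-0.014,0,0,-0.119],[0,0,-0.014,0,0,-0.119],[0,0,-0.014,0,0,-0.119],[0,0,-0.014,0,0,-0.119],[0,0,-0.014,0,0,-0.119],[0,0,0,0,0,0],[0,0,0,0,0,0]]]'

```text
time: 11.65
tool_pos: [445.8, -384.1, 402.3]
tool_rot: [-3.141, -0.001, 1.712]
ft_force: [0.6, 0.0, 0.1]
finger_gap: 0.994
gripper_force: 0.0
```

Run:
```python
from h import *
goto([500,130,400]);print(get_state()['q'].round(2))
```

```text
at [ 445.8 -384.1  402.3] [-3.141e+00 -1.000e-03  1.712e+00] t 11.65 gap 0.994 F [0.6 0.  0.1]
shift mm [501.4 125.9   2.8] 
[ 0.89  0.29 -0.33  1.74  0.1   1.13  0.67]
```

>>> arm_command --plan '[[[0.0278,0.007,0,0,0,0],[0.0278,0.007,0,0,0,0],[0.0278,0.007,0,0,0,0],[0.0278,0.007,0,0,0,0],[0.0278,0.007,0,0,0,0],[0.0278,0.007,0,0,0,0],[0.0278,0.007,0,0,0,0],[0.0278,0.007,0,0,0,0],[0.0278,0.007,0,0,0,0],[0.0278,0.007,0,0,0,0],[0.0278,0.007,0,0,0,0],[0.0278,0.007,0,0,0,0],[0.0278,0.007,0,0,0,0],[0.0278,0.007,0,0,0,0],[0.0278,0.007,0,0,0,0],[0.0278,0.007,0,0,0,0],[0.0278,0.007,0,0,0,0],[0.0278,0.007,0,0,0,0],[0,0,0,0,0,0],[0,0,0,0,0,0]]]'

```text
time: 13.32
tool_pos: [497.9, 130.7, 401.6]
tool_rot: [-3.138, -0.001, 1.717]
ft_force: [0.4, 0.5, 0.6]
finger_gap: 0.996
gripper_force: 0.0
```

Run:
```python
from h import *
import pickle
goto([470,260,400])
st=get_state();p=read_camera('wrist');pickle.dump((p,st),open('v1.pkl','wb'));save(p,'v1')
print(proj(p,[561,207,293],st))
```

```text
at [497.9 130.7 401.6] [-3.138e+00 -1.000e-03  1.717e+00] t 13.32 gap 0.996 F [0.4 0.5 0.6]
shift mm [132.   -8.7   1.7] 
[413.67776423 119.36833328]
```

View pics/v1.png

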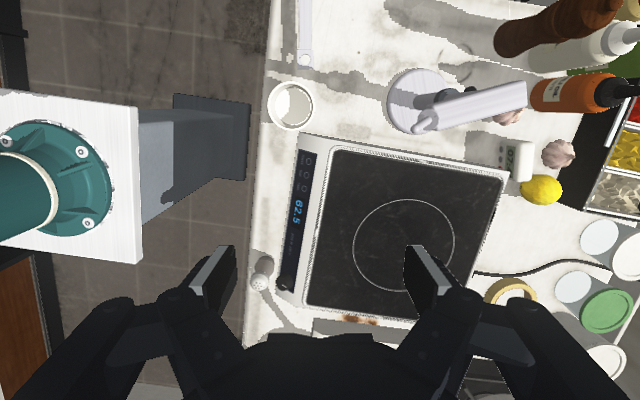

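The peg tip shows near px (416,130), the bar runs to (526,95), the stand disc is around (420,100), and the scoop eye is near (305,58). I'll take a second viewpoint.

>>> arm_command --plan '[[[0.022,-0.001,0,0,0,0],[0.022,-0.001,0,0,0,0],[0.022,-0.001,0,0,0,0],[0.022,-0.001,0,0,0,0],[0.022,-0.001,0,0,0,0],[0.022,-0.001,0,0,0,0],[0,0,0,0,0,0],[0,0,0,0,0,0],[0,0,0,0,0,0]]]'

```text
time: 14.12
tool_pos: [474.6, 256.6, 402.5]
tool_rot: [-3.14, 0.002, 1.712]
ft_force: [-0.1, -0.0, -0.1]
finger_gap: 0.993
gripper_force: 0.0
```

Run:
```python
from h import *
import pickle
goto([470,260,400])
st=get_state();p=read_camera('wrist');pickle.dump((p,st),open('v2.pkl','wb'))
p1,s1=pickle.load(open('v1.pkl','rb'))
for x in [(p,st),(p1,s1)]: print(proj(x[0],[561,207,293],x[1]),proj(x[0],[440,335,25],x[1]))
a=cv2.resize(p['img'][60:240,250:460],None,fx=2.4,fy=2.4,interpolation=cv2.INTER_CUBIC)
b=cv2.resize(p1['img'][85:155,385:455],(290,432),interpolation=cv2.INTER_CUBIC)
cv2.imwrite('pics/v2.png',np.hstack([a,b[:a.shape[0]]])[:,:,::-1]);print(a.shape)
```

```text
at [474.6 256.6 402.5] [-3.140e+00  2.000e-03  1.712e+00] t 14.12 gap 0.993 F [-0.1 -0.  -0.1]
shift mm [ 4.  -4.1  2.5] 
[405.39490174 262.61744314] [306.12809265 102.7451126 ]
[413.67776423 119.36833328] [302.85624781  16.90390889]
(432, 504, 3)
```

View pics/v2.png

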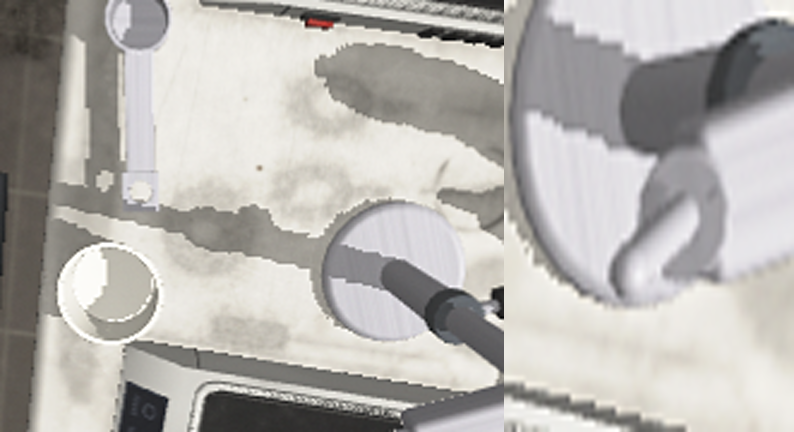

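The left crop (v2) shows the scoop eye at full px (308.8,139.2), the cup rim at (307,67.5), and the foot disc centre at (413.8,173). The right crop (v1) shows the peg tip at (415,130) and the collar at (428,120). I'll crop the peg in the current view too.

Run:
```python
from h import *
import pickle
P=[];
for i in range(3):
    st=get_state();p=read_camera('wrist');P.append(np.r_[st['tool_pos'],st['tool_rot'][1:]])
print(np.round(P,2));pickle.dump((p,st),open('v2.pkl','wb'))
p1,s1=pickle.load(open('v1.pkl','rb'))
a=cv2.resize(p['img'][215:295,370:450],None,fx=6,fy=6,interpolation=cv2.INTER_CUBIC)
q=read_camera('side');s=read_camera('scene')
b=np.vstack([cv2.resize(q['img'][140:180,255:295],None,fx=6,fy=6,interpolation=2),cv2.resize(s['img'][155:195,235:275],None,fx=6,fy=6,interpolation=2)])
cv2.imwrite('pics/v3.png',np.hstack([a,b])[:,:,::-1])
print('disc v2',atz(p,(413.75,173.1),12,st),'eye',atz(p,(308.75,139.2),25,st),'cup',atz(p,(307,67.5),27,st))
print('disc v1',atz(p1,(419.5,100),12,s1),'eye v1', atz(p1,(305,57.5),25,s1))
```

```text
[[474.71 256.45 402.63   0.     1.71]
 [474.78 256.54 402.78   0.     1.71]
 [474.74 256.85 402.96   0.     1.71]]
disc v2 [650.50354137 241.74922607  12.        ] eye [452.50933157 276.72952399  25.        ] cup [434.97944575 389.60348257  27.        ]
disc v1 [651.47237246 242.94953643  12.        ] eye v1 [450.95675619 278.10076515  25.        ]
```

View pics/v3.png

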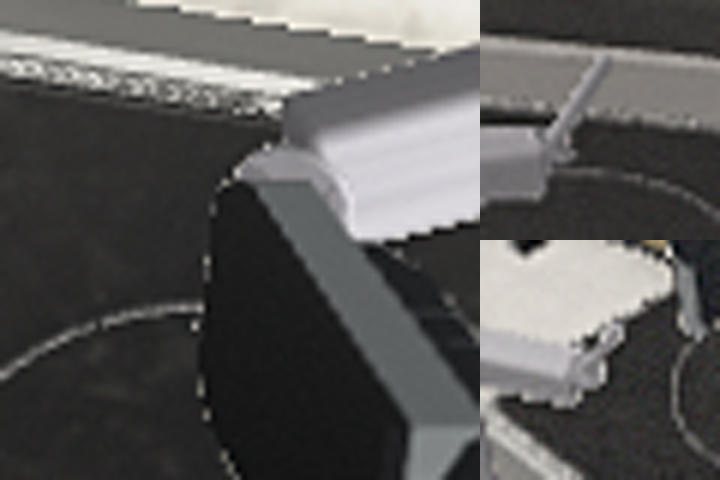

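```bash
cat > fit.py <<'E'
from h import *
import pickle
from scipy.optimize import least_squares
v1=pickle.load(open('v1.pkl','rb'));v2=pickle.load(open('v2.pkl','rb'));q=(read_camera('side'),None);s=(read_camera('scene'),None)
def pt(th,X):
    c,n=np.cos(th[2]),np.sin(th[2]);return np.array([th[0]+c*X[0]-n*X[1],th[1]+n*X[0]+c*X[1],X[2]+(th[3] if X[3] else 0)])
# model pts in stand frame; z relative to head top if flag
disc=(0,0,12,0);cl=(-71,12,0,1);cr=(-71,-12,0,1);tip=(-70-48*.574,0,-10+48*.819,1);col=(-70-9*.574,0,-10+9*.819,1)
# stand yaw ~0.45: stand +y is world +y side
obs=[(v1,disc,(419.5,100),2),(v2,disc,(413.75,173.1),1),(v1,cl,(433.5,105.3),1),(v1,cr,(437.1,130.4),1),(v2,cr,(429.2,255),1),(v2,cl,(422.5,237.5),1),
(v1,tip,(415.8,129),1),(q,tip,(275.8,150.2),1),(s,tip,(257.4,170.2),1),(v1,col,(428,120),2),(q,cl,(265.8,161.7),2)]
def res(th): return np.concatenate([(proj(c[0],pt(th,X),c[1])-u)/w for c,X,u,w in obs])
r=least_squares(res,[650,242,.45,258],loss='soft_l1',x_scale=[10,10,.1,10])
print(r.x.round(3),np.sqrt(np.diag(np.linalg.inv(r.jac.T@r.jac))).round(2))
names='disc1 disc2 cl1 cr1 cr2 cl2 tip1 tipq tips col1 clq'.split()
for n,e in zip(names,res(r.x).reshape(-1,2)): print(n,e.round(1))
for n,X in(('tip',tip),('col',col)): print(n,pt(r.x,X).round(1))
E
python3 fit.py
```

```text
[6.53111e+02 2.42252e+02 4.48000e-01 2.62343e+02] [1.04 1.33 0.02 2.12]
disc1 [0.4 0.3]
disc2 [ 1.4 -0.1]
cl1 [-1.1 -1. ]
cr1 [0.4 0.6]
cr2 [-2.6  1.7]
cl2 [-0.5 -1. ]
tip1 [0.4 0. ]
tipq [-1.5 -0.4]
tips [ 0.9 -1.2]
col1 [ 0.7 -0.4]
clq [-0.8  1.9]
tip [565.2 200.  291.7]
col [585.4 209.7 259.7]
```

>>> arm_command --plan '[[[0.0075,-0.0017,0.0244,0,0,0],[0.0075,-0.0017,0.0244,0,0,0],[0.0075,-0.0017,0.0244,0,0,0],[0.0075,-0.0017,0.0244,0,0,0],[0.0075,-0.0017,0.0244,0,0,0],[0.0075,-0.0017,0.0244,0,0,0],[0.0075,-0.0017,0.0244,0,0,0],[0.0075,-0.0017,0.0244,0,0,0],[0.0075,-0.0017,0.0244,0,0,0],[0.0075,-0.0017,0.0244,0,0,0],[0.0075,-0.0017,0.0244,0,0,0],[0.0075,-0.0017,0.0244,0,0,-0.008],[0,0,0,0,0,0],[0,0,0,0,0,0],[0,0,0,0,0,0]]]'

```text
time: 15.77
tool_pos: [441.7, 345.2, 111.5]
tool_rot: [3.14, -0.0, 1.722]
ft_force: [0.1, -0.1, 0.7]
finger_gap: 0.998
gripper_force: 0.0
```

Run:
```python
from h import *
import pickle
st=get_state();p=read_camera('wrist');pickle.dump((p,st),open('v4.pkl','wb'));save(p,'v4')
print('pred cup',proj(p,[434.5,390,27],st),'eye',proj(p,[451.5,277.3,27],st))
S=silhouettes('scoop',p)
for x in S[:2]: print(np.round(x['box']),x['conf'])
m=S[0]['region'].astype(np.uint8)
pts=[]
for s in range(26,76,4):
    c=np.array([434.5,390])+s*np.array([.149,-.989]);n=np.array([.989,.149])
    o=[k for k in np.arange(-20,20.1,.5) if (lambda u:0<=u[1]<400 and m[int(round(u[1])),int(round(u[0]))])(proj(p,[*(c+n*k),27],st))]
    if o: print(s,min(o),max(o),(min(o)+max(o))/2)
ys,xs=np.nonzero(m);k=np.argmin(ys);print('top row',ys.min(),'cols',xs[ys<ys.min()+8].mean())
goto([441.7,342.5,28],[np.pi,0,1.72])
```

```text
pred cup [318.87568568 150.01202106] eye [318.73271867 286.00864166]
[288. 119.  65. 183.] 0.93
26 -10.0 9.5 -0.25
30 -10.0 9.5 -0.25
34 -10.5 10.0 -0.25
38 -10.0 10.0 0.0
42 -9.0 10.0 0.5
46 -8.5 9.5 0.5
50 -9.5 9.0 -0.25
54 -9.5 9.0 -0.25
58 -9.5 9.0 -0.25
62 -9.5 10.0 0.25
66 -9.5 10.0 0.25
70 -9.5 10.0 0.25
74 -9.5 10.0 0.25
top row 120 cols 319.875
at [442.2 345.2 112.2] [ 3.139e+00 -1.000e-03  1.722e+00] t 15.87 gap 0.995 F [0.4 0.1 0.5]
shift mm [-2.7 -1.1 84.1] turn [ 0.003 -0.001  0.002]
```

View pics/v4.png

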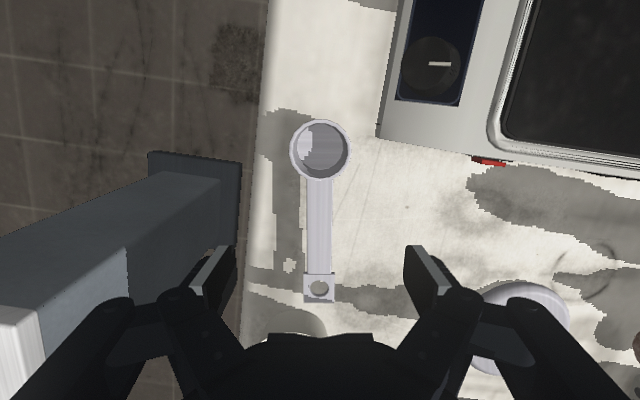

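The last view shows the scoop centred and straight: cup at px (320,149), eye at (319,288), both matching prediction. I'll descend and grip the handle.

>>> arm_command --plan '[[[-0.0005,-0.0001,0.014,0,0,0],[-0.0005,-0.0001,0.014,0,0,0],[-0.0005,-0.0001,0.014,0,0,0],[-0.0005,-0.0001,0.014,0,0,0],[-0.0005,-0.0001,0.014,0,0,0],[0,0,0.013,0,0,0],[0,0,0,0,0,0],[0,0,0,0,0,0],[0,0,0,0,0,0]]]'

```text
time: 16.62
tool_pos: [441.7, 342.9, 28.9]
tool_rot: [3.14, -0.001, 1.722]
ft_force: [1.0, -0.4, 0.6]
finger_gap: 0.998
gripper_force: 0.0
```

>>> arm_command --plan '[[[0,0,0,0,0,0],[0,0,0,0,0,0],[0,0,0,0,0,0],[0,0,0,0,0,0],[0,0,0,0,0,0],[0,0,0,0,0,0],[0,0,0,0,0,0],[0,0,0,0,0,0],[0,0,0,0,0,0],[0,0,0,0,0,0]]]' --claw 0.01 --force 70

```text
time: 17.45
tool_pos: [440.9, 342.4, 27.7]
tool_rot: [3.141, 0.0, 1.723]
ft_force: [0.1, -0.7, 3.2]
finger_gap: 0.208
gripper_force: 68.2
```

Run:
```python
from h import *
goto([500,200,400])
st=get_state();Rt=R.from_euler('xyz',st['tool_rot'])
print('eye in tool',Rt.inv().apply(np.array([451.8,276.8,25])-st['tool_pos']))
```

```text
at [440.9 342.4  27.7] [3.141 0.    1.723] t 17.45 gap 0.208 F [ 0.1 -0.7  3.2]
shift mm [-149.8   36.9 -372.3] 
eye in tool [-66.48509146   0.811148     2.71650364]
```

>>> arm_command --plan '[[[0,0,-0.01,0,0,0],[0,0,-0.02,0,0,0],[0,0,-0.03,0,0,0],[0,0,-0.03,0,0,0],[0,0,-0.03,0,0,0],[0,0,-0.03,0,0,0],[0,0,-0.03,0,0,0],[0,0,-0.03,0,0,0],[0,0,-0.03,0,0,0],[0,0,-0.03,0,0,0],[0,0,-0.03,0,0,0],[0,0,-0.03,0,0,0],[0,0,0,0,0,0],[0,0,0,0,0,0],[0,0,0,0,0,0]]]'

```text
time: 18.7
tool_pos: [440.2, 341.7, 357.1]
tool_rot: [-3.141, 0.001, 1.723]
ft_force: [1.0, -1.0, -0.9]
finger_gap: 0.21
gripper_force: 68.3
```

```bash
cat >> h.py <<'E'
psi=.448;col=np.array([585.4,209.7,259.7])
Xs=np.array([np.cos(psi),np.sin(psi),0]);Zs=np.array([0,0,1.]);d=-.574*Xs+.819*Zs
def target(s,el=35,eye=(-66.5,0,2.7),off=(0,0)):
    "TCP pose with eye centre s mm along peg from root, handle elevation el deg"
    a=np.radians(el);sx=np.cos(a)*Xs+np.sin(a)*Zs;sz=-np.sin(a)*Xs+np.cos(a)*Zs
    Rm=np.column_stack([-sx,np.cross(-sz,-sx),-sz]);E=col+(s-9)*d+off[0]*Rm[:,0]+off[1]*Rm[:,1]
    return E-Rm@np.array(eye),R.from_matrix(Rm).as_euler('xyz')
E
python3 - <<'E'
from h import *
T,r=target(75);print(T,r)
goto([430,300,350],[np.pi,0,psi+np.pi]);print(get_state()['q'].round(2))
st=get_state();p=read_camera('wrist')
S=silhouettes('scoop',p)
for x in S[:2]: print(np.round(x['box']),x['conf'])
Rt=R.from_euler('xyz',st['tool_rot'])
for dz in (0,4): # predicted cup rim in picture if rigid
    print([np.round(proj(p,Rt.apply([48+23*np.cos(t),23*np.sin(t),.7+dz])+st['tool_pos'],st)) for t in (0,np.pi/2,np.pi,-np.pi/2)])
print('eye',proj(p,Rt.apply([-66.5,0,.7])+st['tool_pos'],st))
E
```

```text
[500.76085089 169.02320711 277.8228775 ] [ 3.14159265  0.61086524 -2.69359265]
at [440.2 341.7 357.1] [-3.141e+00  1.000e-03  1.723e+00] t 18.7 gap 0.21 F [ 1.  -1.  -0.9]
shift mm [-39.7 -16.4   7.2] turn [-0.002 -0.    -1.867]
[-0.18  0.34 -0.72  1.85  0.25  1.05 -0.85]
[268. 120. 107. 218.] 0.94
[284. 218.  16.  25.] 0.6
[array([319., 117.]), array([371., 170.]), array([319., 219.]), array([267., 170.])]
[array([319., 116.]), array([370., 169.]), array([319., 216.]), array([269., 169.])]
eye [319.23589042 370.16630851]
```

>>> arm_command --plan '[[[0,0,0,0,0,-0.117],[0,0,0,0,0,-0.117],[0,0,0,0,0,-0.117],[0,0,0,0,0,-0.117],[0,0,0,0,0,-0.117],[0,0,0,0,0,-0.117],[0,0,0,0,0,-0.117],[0,0,0,0,0,-0.117],[0,0,0,0,0,-0.117],[0,0,0,0,0,-0.117],[0,0,0,0,0,-0.117],[0,0,0,0,0,-0.117],[0,0,0,0,0,-0.117],[0,0,0,0,0,-0.117],[0,0,0,0,0,-0.117],[0,0,0,0,0,-0.112],[0,0,0,0,0,0],[0,0,0,0,0,0]]]'

```text
time: 20.3
tool_pos: [440.6, 341.9, 356.3]
tool_rot: [3.141, -0.003, -2.696]
ft_force: [-0.1, -0.1, -0.5]
finger_gap: 0.209
gripper_force: 68.3
```

Run:
```python
from h import *
T,r=target(80);print(T,r)
goto(T,r);print(get_state()['q'].round(2))
```

```text
[498.17407617 167.78002709 281.9178775 ] [ 3.14159265  0.61086524 -2.69359265]
at [440.6 341.9 356.3] [ 3.141e+00 -3.000e-03 -2.696e+00] t 20.3 gap 0.209 F [-0.1 -0.1 -0.5]
shift mm [  22.9 -181.9   74.4] turn [-0.    -0.614 -0.002]
[ 0.1   0.49 -1.18  1.84  0.49  1.15  0.77]
```

>>> arm_command --plan '[[[0.0023,-0.0182,0,0,0,0],[0.0023,-0.0182,0,0,0,0],[0.0023,-0.0182,0,0,0,0],[0.0023,-0.0182,0,0,0,0],[0.0023,-0.0182,0,0,0,0],[0.0023,-0.0182,0,0,0,0],[0.0023,-0.0182,0,0,0,0],[0.0023,-0.0182,0,0,0,0],[0.0023,-0.0182,0,0,0,0],[0.0023,-0.0182,0,0,0,0],[0,0,0,0,0,0]]]'

```text
time: 21.22
tool_pos: [500.5, 163.9, 356.4]
tool_rot: [-3.139, -0.003, -2.702]
ft_force: [-0.2, -0.3, -2.3]
finger_gap: 0.211
gripper_force: 68.4
```

Run:
```python
from h import *
T,r=target(80);goto(T,r);print(get_state()['q'].round(2))
```

```text
at [500.5 163.9 356.4] [-3.139e+00 -3.000e-03 -2.702e+00] t 21.22 gap 0.211 F [-0.2 -0.3 -2.3]
shift mm [ 0.3  4.7 74.4] turn [-0.005 -0.613 -0.007]
[ 0.48  0.44 -1.2   1.9   0.46  1.12  1.12]
```

>>> arm_command --plan '[[[0,0,0,0,-0.05,0],[0,0,0,0,-0.05,0],[0,0,0,0,-0.05,0],[0,0,0,0,-0.05,0],[0,0,0,0,0,0]]]'

```text
time: 21.63
tool_pos: [496.6, 168.4, 356.8]
tool_rot: [-3.14, 0.198, -2.694]
ft_force: [-0.6, -0.8, -1.5]
finger_gap: 0.208
gripper_force: 68.4
```

Run:
```python
from h import *
T,r=target(80);goto(T,r);print(get_state()['q'].round(2))
```

```text
at [496.6 168.4 356.8] [-3.14   0.198 -2.694] t 21.63 gap 0.208 F [-0.6 -0.8 -1.5]
shift mm [13.6 -1.1 73.7] turn [-0.002 -0.413  0.   ]
[ 0.58  0.33 -1.22  2.02  0.45  0.85  1.15]
```

>>> arm_command --plan '[[[0,0,0,0,-0.06,0],[0,0,0,0,-0.06,0],[0,0,0,0,-0.06,0],[0,0,0,0,-0.06,0],[0,0,0,0,-0.06,0],[0,0,0,0,-0.06,0],[0,0,0,0,-0.053,0],[0,0,0,0,0,0],[0,0,0,0,0,0]]]'

```text
time: 22.38
tool_pos: [498.4, 168.7, 357.2]
tool_rot: [-3.141, 0.61, -2.693]
ft_force: [-0.1, 0.2, -0.6]
finger_gap: 0.208
gripper_force: 68.4
```

Run:
```python
from h import *
T,r=target(80);goto(T,r);print(get_state()['q'].round(2))
```

```text
at [498.4 168.7 357.2] [-3.141  0.61  -2.693] t 22.38 gap 0.208 F [-0.1  0.2 -0.6]
shift mm [43.7 -0.7 61.3] turn [-0. -0.  0.]
[ 0.69  0.14 -1.17  2.27  0.53  0.24  1.11]
```

>>> arm_command --plan '[[[0.0055,-0.0001,0.0077,0,0,0],[0.0055,-0.0001,0.0077,0,0,0],[0.0055,-0.0001,0.0077,0,0,0],[0.0055,-0.0001,0.0077,0,0,0],[0.0055,-0.0001,0.0077,0,0,0],[0.0055,-0.0001,0.0077,0,0,0],[0.0055,-0.0001,0.0077,0,0,0],[0.0055,-0.0001,0.0077,0,0,0],[0,0,0,0,0,0],[0,0,0,0,0,0],[0,0,0,0,0,0]]]'

```text
time: 23.3
tool_pos: [500.3, 167.5, 292.9]
tool_rot: [-3.14, 0.613, -2.694]
ft_force: [0.2, 0.1, -1.0]
finger_gap: 0.206
gripper_force: 68.4
```

Run:
```python
from h import *
import pickle
T,r=target(80);goto(T,r);print(get_state()['q'].round(2))
st=get_state();Rt=R.from_euler('xyz',st['tool_rot'])
E=Rt.apply([-66.5,0,2.7])+st['tool_pos'];tip=col+41*d
print('eye',E.round(1),'tip',tip.round(1))
for n in('side','scene'):
    p=read_camera(n);pickle.dump(p,open(n+'5.pkl','wb'));save(p,n+'5')
    print(n,'pred eye',proj(p,E).round(1),'tip',proj(p,tip).round(1),'cup',proj(p,Rt.apply([48,0,2.7])+st['tool_pos']).round(1))
    for x in silhouettes('scoop',p)[:1]:
        print(np.round(x['box']),x['conf'])
    for x in boxes_of('scoop_eye',p)[:2]: print(' eyebox',np.round(x['box']),x['conf'])
```

```text
at [500.3 167.5 292.9] [-3.14   0.613 -2.694] t 23.3 gap 0.206 F [ 0.2  0.1 -1. ]
shift mm [7.8 1.2 8. ] turn [-0.002  0.003 -0.001]
[ 0.12  0.19 -0.58  2.36  1.5   0.09  0.13]
eye [550.7 191.7 329. ] tip [564.2 199.5 293.3]
side pred eye [280.8 133.3] tip [274.8 149.1] cup [322.8 155. ]
[275. 129.  56.  39.] 0.77
 eyebox [276. 125.  58.  41.] 0.88
scene pred eye [262.4 159.1] tip [258.6 168.6] cup [296.3 183.7]
[258. 154.  46.  40.] 0.63
 eyebox [258. 154.  42.  42.] 0.76
```

Run:
```python
from h import *
for s,e in((80,25),(80,20),(60,20)):
    T,r=target(s,e);print(s,e,T.round(1));goto(T,r)
```

```text
80 25 [493.3 165.4 292.2]
at [499.5 166.7 292.7] [-3.139  0.613 -2.694] t 23.6 gap 0.21 F [ 0.  -0.  -0.8]
shift mm [ 5.3  1.6 -3.1] turn [-0.003  0.177 -0.001]
80 20 [491.5 164.6 297.6]
at [499.5 166.7 292.7] [-3.139  0.613 -2.694] t 23.6 gap 0.21 F [ 0.  -0.  -0.8]
shift mm [ 3.8  1.6 -8.7] turn [-0.003  0.264 -0.001]
60 20 [501.9 169.6 281.3]
at [499.5 166.7 292.7] [-3.139  0.613 -2.694] t 23.6 gap 0.21 F [ 0.  -0.  -0.8]
shift mm [ 3.8  1.6 11.3] turn [-0.003  0.264 -0.001]
```

>>> arm_command --plan '[[[0.002,0.0008,-0.0045,0,0,0],[0.002,0.0008,-0.0045,0,0,0],[0,0,0,0,0.044,0],[0,0,0,0,0.044,0],[0,0,0,0,0.044,0],[0,0,0,0,0.044,0],[0,0,0,0,0.044,0],[0,0,0,0,0.044,0],[0,0,0,0,0,0],[0,0,0,0,0,0]]]'

```text
time: 24.43
tool_pos: [494.3, 162.9, 298.2]
tool_rot: [-3.132, 0.398, -2.698]
ft_force: [0.1, 0.1, -1.0]
finger_gap: 0.208
gripper_force: 68.4
```

Run:
```python
from h import *
import pickle
print(get_state()['q'].round(2))
T,r=target(80,20);goto(T,r)
T,r=target(52,20);goto(T,r)
st=get_state();Rt=R.from_euler('xyz',st['tool_rot'])
E=Rt.apply([-66.5,0,2.7])+st['tool_pos'];C=Rt.apply([48,0,4])+st['tool_pos']
for n in('side','scene'):
    p=read_camera(n)
    print(n,'pred eye',proj(p,E).round(1),'cup',proj(p,C).round(1),'tip',proj(p,col+41*d).round(1))
    for x in silhouettes('scoop',p)[:1]:
        print(np.round(x['box']),x['conf']);m=x['region']
    c=proj(p,E).astype(int);im=p['img'][c[1]-9:c[1]+22,c[0]-14:c[0]+14].mean(2).astype(int)
    print(c);print('\n'.join(' '.join('%3d'%v for v in r) for r in im))
```

```text
[ 0.48  0.28 -1.04  2.23  0.66  0.45  0.96]
at [494.3 162.9 298.2] [-3.132  0.398 -2.698] t 24.43 gap 0.208 F [ 0.1  0.1 -1. ]
shift mm [ 1.9  2.7 -0.2] turn [-0.012  0.049 -0.004]
at [494.3 162.9 298.2] [-3.132  0.398 -2.698] t 24.43 gap 0.208 F [ 0.1  0.1 -1. ]
shift mm [-4.   3.  27.1] turn [-0.012  0.049 -0.004]
side pred eye [281.3 136. ] cup [327.9 149.1] tip [274.8 149.1]
[275. 132.  62.  30.] 0.64
[281 136]
 61  63  61  55  94  83  89 108 111 107 122 120 121 119 120 118 121 121 122 121 118 118 119 118 122 121 113 118
 66  64  56  52  54  45  41  78 119 113 101 109 109 118 117 120 111 110 111 121 119 115 127  90  94  89  84  91
 59  58  55  56  53  51  56  71 110 128 126 128 101 100  88  88  81  81  80  87  85  82  94  54  53  71  64  66
 57  54  55  52  51  47  69  74  84 111 129 132 131 129 134 136 120 117 120 108 110 111 131 117 113 121  86  67
 49  53  49  48  51  46  67 138 117 117 131 122 126 123 136 141 128 128 131 126 136 125 126 119 118 123 108  74
 52  49  48  53  50  49  59 168 149 128 133 122 122 127 108 104 104 104 106 115 120 113 105 101  97  93  89  64
 50  50  
[... 5664 characters left out ...]
  49  52  50  50  50  57  51
169 145 154 129 117 126 198  50  38  41  47  43  40  44  40  43  46  43  92  68  47  46  41  46  48  50  50  52
148 142 149 139 124 130 176  42  36  48  51  57  41  49  49  50  48  47 114  48  44  50  50  54  48  55  49  48
129 130 143 153 136 131 157  40  42  46  44  48  47  51  43  49  40  42 115  39  35  45  47  49  50  52  53  48
124  98 118 122 118 111  37  34  43  39  49  47  46  42  36  46  48  44  96  35  50  48  44  47  51  47  55  49
128 106 150  41  41  39  44  46  49  47  47  49  45  53  44  47  40  37  93  40  39  48  44  46  49  47  46  45
137 131 157  45  39  49  49  38  50  40  43  42  45  36  47  45  45  29 114  37  42  44  45  43  55  53  38  45
```

```bash
python3 - <<'E'
from h import *
q=read_camera('side');s=read_camera('scene')
for n,p in(('side',q),('scene',s)):
    print(n,[(k,proj(p,col+(k-9)*d).round(1).tolist()) for k in (50,46.5,40,30,20,9)])
E
cat >> fit.py <<'E'
print('--- refit')
def pegpt(th,k): return pt(th,(-70-k*.574,0,-10+k*.819,1))
def line(c,th,u):
    a=proj(c[0],pegpt(th,10),c[1]);b=proj(c[0],pegpt(th,46),c[1]);t=(b-a)/np.linalg.norm(b-a);w=np.array(u)-a
    return t[0]*w[1]-t[1]*w[0]
obs=[o for o in obs if not(o[0] is s or (o[0] is q and o[1] is tip))]
def res2(th):
    return np.concatenate([res(th),[line(q,th,(274.4,151))/.6,line(q,th,(270.6,157))/.6,line(s,th,(256.4,171))/.6,line(s,th,(254.7,173))/.6],
      (proj(s[0],pegpt(th,46.5))-[256.6,170])/1.])
r=least_squares(res2,r.x,loss='soft_l1',x_scale=[10,10,.1,10]);print(r.x.round(3));print(res2(r.x).round(1))
print(pt(r.x,tip).round(1),pt(r.x,col).round(1))
E
python3 fit.py | sed -n '/refit/,$p'
```

```text
side [(50, [274.8, 149.1]), (46.5, [274.0, 150.3]), (40, [272.5, 152.7]), (30, [270.1, 156.3]), (20, [267.8, 159.9]), (9, [265.3, 163.8])]
scene [(50, [258.6, 168.6]), (46.5, [258.1, 169.2]), (40, [257.1, 170.5]), (30, [255.6, 172.4]), (20, [254.2, 174.2]), (9, [252.6, 176.3])]
--- refit
[6.53141e+02 2.42244e+02 4.47000e-01 2.62238e+02]
[ 0.4  0.3  1.5 -0.1 -1.1 -1.   0.4  0.5 -2.6  1.6 -0.5 -1.1  0.4 -0.1
  0.7 -0.5 -0.9  1.9  1.1  1.2 -0.4 -0.6  1.5 -0.7]
[565.2 200.1 291.5] [585.4 209.8 259.6]
```

Run:
```python
from h import *
for s in (56,12):
    T,r=target(s,22.8);goto(T,r)
```

```text
at [493.4 163.  297.9] [-3.13   0.397 -2.696] t 24.83 gap 0.209 F [-0.3 -0.7 -0.2]
shift mm [-3.8  2.6 26.5] turn [-0.012 -0.001 -0.002]
at [493.4 163.  297.9] [-3.13   0.397 -2.696] t 24.83 gap 0.209 F [-0.3 -0.7 -0.2]
shift mm [-13.2   3.2  69.5] turn [-0.012 -0.001 -0.002]
```

>>> arm_command --plan '[[[-0.001,0.0007,0.0066,-0.003,0,0],[-0.001,0.0007,0.0066,-0.003,0,0],[-0.001,0.0007,0.0066,-0.003,0,0],[-0.001,0.0007,0.0066,-0.003,0,0],[0,0,0,0,0,0],[0,0,0,0,0,0],[0,0,0,0,0,0]]]'

```text
time: 25.42
tool_pos: [505.1, 171.6, 275.1]
tool_rot: [3.14, 0.397, -2.696]
ft_force: [-0.1, -0.6, -0.5]
finger_gap: 0.207
gripper_force: 68.4
```

Run:
```python
from h import *
print(get_state()['q'].round(2))
T,r=target(56,22.8);goto(T,r)
T,r=target(40,22.8);goto(T,r)
for n in('side','scene'):
    p=read_camera(n);c=(proj(p,col+41*d)).astype(int);w=(6,10,9,10)
    print(n,c-[w[2],w[0]]);im=p['img'][c[1]-w[0]-4:c[1]+w[1],c[0]-w[2]:c[0]+w[3]+4].mean(2).astype(int);print('\n'.join(' '.join('%3d'%v for v in r) for r in im))
```

```text
[ 0.38  0.32 -0.95  2.23  0.76  0.41  0.87]
at [505.1 171.6 275.1] [ 3.14   0.397 -2.696] t 25.42 gap 0.207 F [-0.1 -0.6 -0.5]
shift mm [ 0.5 -0.5 -0. ] turn [ 0.    -0.001 -0.002]
at [505.1 171.6 275.1] [ 3.14   0.397 -2.696] t 25.42 gap 0.207 F [-0.1 -0.6 -0.5]
shift mm [-2.9 -0.5 15.6] turn [ 0.    -0.001 -0.002]
side [265 143]
 54  50  52  52  53  52  55  56  55  52  56  58  57  56  56  59  60  55  59  61  60  60  59
 51  51  51  53  48  46  48  47  54  48  52  52  52  51  57  53  56  49  56  55  57  58  54
 54  50  52  49  42  43  41  46  48  47  51  51  52  53  53  55  53  53  51  51  53  49  53
 49  55  49  42 137 119 124  65  35  37  44  41  48  52  51  51  54  49  50  54  54  52  50
 57  50  48  39 171 136 133 117 114 116 132  59  38  41  43  42  46  51  50  52  47  55  52
 49  50  46  37 171 148 127 119 107 114 127 112 112 129 130  58  40  47  50  49  50  51  52
 44  46  45  39 104 146 127 121 101 117 114 120 132 140 134 114 142  59  39  39  46  46  46
 71  50  38  34  21 156 134 124 124  84  63  62 121 145 139 125 136 107 126 131  56  42  39
150 151 151 125 117 158 121 115
[... 2228 characters left out ...]
 150 160 163 173 169 162 161 159 162 164 167 186 118 134
209 186 196  81  39  55 197 134 136 100 158 161 182 156 165 169 163 160 162 159 163 169 176
197 130 147  92  38  96 133 126 130  26 145 110 125 114 163 161 167 164 164 162 164 163 162
192 189 197 104 116 146 133 102  31  38  35  32  27  29 136 120 168 158 169 164 161 162 163
185 162 137 160 164 127  97  35  40  40  45  41  44  43  32  26 135 117 165 158 164 165 163
184 143 151 157 125 121 145  42  41  49  54  45  40  52  45  44  33  25 123 129 168 163 168
174 145 151 131 119 127 198  50  42  45  43  50  43  48  46  42  43  39  85  61 120 125 168
148 142 150 136 125 125 177  42  44  39  47  52  46  42  42  43  37  44 112  34  35  42 130
```

The eye is over the peg tip within about 2 mm in both views. I'll insert slowly.

>>> arm_command --plan '[[[0.0003,-0.0002,0.003,0,0,0],[-0.0003,-0.0002,0.003,0,0,0],[-0.0006,0,0.003,0,0,0],[-0.0006,0,0.003,0,0,0],[-0.0006,0,0.003,0,0,0],[0,0,0,0,0,0],[0,0,0,0,0,0]]]'

```text
time: 26.1
tool_pos: [512.1, 174.4, 261.8]
tool_rot: [3.14, 0.397, -2.696]
ft_force: [-0.3, 0.1, -1.1]
finger_gap: 0.21
gripper_force: 68.4
```

Run:
```python
from h import *
print(get_state()['q'].round(2))
T,r=target(40,22.8);goto(T,r)
T,r=target(16,22.8);goto(T,r)
for n in('scene',):
    p=read_camera(n);c=(proj(p,col+41*d)).astype(int);w=(10,12,9,10)
    print(n,c-[w[2],w[0]]);im=p['img'][c[1]-w[0]:c[1]+w[1],c[0]-w[2]:c[0]+w[3]+2].mean(2).astype(int);print('\n'.join(' '.join('%3d'%v for v in r) for r in im))
```

```text
[ 0.33  0.35 -0.9   2.23  0.82  0.39  0.81]
at [512.1 174.4 261.8] [ 3.14   0.397 -2.696] t 26.1 gap 0.21 F [-0.3  0.1 -1.1]
shift mm [-1.1  0.   0.5] turn [ 0.    -0.001 -0.003]
at [512.1 174.4 261.8] [ 3.14   0.397 -2.696] t 26.1 gap 0.21 F [-0.3  0.1 -1.1]
shift mm [-6.2  0.  23.9] turn [ 0.    -0.001 -0.003]
scene [249 158]
206 207 207 206 204 206 208 209 205 202 199 198 193 194 201 128 142  31  39 197 192
206 209 208 207 208 208 205 206 204 203 199 194 195 191 190 196 204 132 147  26  40
207 208 206 206 207 207 203 203 207 204 201 199 199 200 196 191 190 201 215 147  71
208 205 207 207 206 208 206 206 206 204 203 205 201 203 199 193 194 196 183 208 122
208 208 209 205 209 208 209 210 208 205 203 205 204 205 202 200 204 198 119 132  87
205 208 206 203 204 207 210 208 205 204 207 207 208 209 211 195 200 165  88  52  34
206 207 206 208 211 203 208 210 207 207 207 208 213 186 195 141 137  70  34  40  45
207 208 207 212 203 176 187 201 210 215 211 214 208  90  87  69  36  40  46  49  49
209 208 209 209 168 155 155 167 189 204 198 203 156 103  44  32  38  39  41  42  54
208 210 210 18
[... 377 characters left out ...]
 181 109 144  26  24  43  46
198 132 151  92 153 156 151 161 147 152 118 149 161 163 164 168 187 112 137  37  78
192 190 194  97 183 125 142 161 162 109 146 108 126 152 163 163 164 169 182 122 145
188 160 140 155 157 123  97 100 160 168 177 120 134 119 168 163 162 161 164 170 177
183 148 146 157 124 122 140  22 144 123 139 114 155 135 172 161 162 161 160 161 166
167 145 154 128 116 125 195  43  34  29  24  28 138 124 169 160 166 161 162 163 161
144 144 148 141 123 128 177  44  38  42  46  38  38  28 127 120 166 159 169 163 161
128 126 147 152 139 132 154  38  42  50  46  48  46  41  37  28 128 125 169 162 167
126  98 125 124 117 105  35  35  44  45  40  50  48  47  44  45  32  31 127 123 168
```

No contact force, and the tip is visible through the hole. I'll continue down.

>>> arm_command --plan '[[[-0.001,0,0.004,0,0,0],[-0.001,0,0.004,0,0,0],[-0.001,0,0.004,0,0,0],[-0.001,0,0.004,0,0,0],[-0.001,0,0.004,0,0,0],[0,0,0,0,0,0],[0,0,0,0,0,0]]]'

```text
time: 26.73
tool_pos: [523.2, 179.8, 245.2]
tool_rot: [3.14, 0.396, -2.696]
ft_force: [-0.4, -0.3, -0.5]
finger_gap: 0.21
gripper_force: 68.4
```

Run:
```python
from h import *
print(get_state()['q'].round(2))
T,r=target(16,22.8);goto(T,r)
T,r=target(11,22.8);goto(T,r)
```

```text
[ 0.26  0.38 -0.83  2.22  0.89  0.37  0.74]
at [523.2 179.8 245.2] [ 3.14   0.396 -2.696] t 26.73 gap 0.21 F [-0.4 -0.3 -0.5]
shift mm [-1.3  0.   3.8] turn [ 0.    -0.002 -0.003]
at [523.2 179.8 245.2] [ 3.14   0.396 -2.696] t 26.73 gap 0.21 F [-0.4 -0.3 -0.5]
shift mm [-2.3  0.   8.7] turn [ 0.    -0.002 -0.003]
```

>>> arm_command --plan '[[[-0.0005,0,0.0018,0,0,0],[-0.0005,0,0.0018,0,0,0],[-0.0003,0,0.0015,0,0,0],[0,0,0,0,0,0],[0,0,0,0,0,0]]]'

```text
time: 27.15
tool_pos: [526.1, 180.9, 241.3]
tool_rot: [3.14, 0.397, -2.697]
ft_force: [-1.3, -0.7, 0.0]
finger_gap: 0.205
gripper_force: 68.4
```

Run:
```python
from h import *
T,r=target(13,35);goto(T,r)
T,r=target(13,45);goto(T,r)
T,r=target(11,22.8);goto(T,r)
```

```text
at [526.1 180.9 241.3] [ 3.14   0.397 -2.697] t 27.15 gap 0.205 F [-1.3 -0.7  0. ]
shift mm [-1.5  0.2 16.1] turn [-0.    -0.214 -0.003]
at [526.1 180.9 241.3] [ 3.14   0.397 -2.697] t 27.15 gap 0.205 F [-1.3 -0.7  0. ]
shift mm [-4.5  0.3 27.3] turn [-0.    -0.389 -0.003]
at [526.1 180.9 241.3] [ 3.14   0.397 -2.697] t 27.15 gap 0.205 F [-1.3 -0.7  0. ]
shift mm [-0.9  0.2  3.9] turn [ 0.    -0.001 -0.003]
```

>>> arm_command --plan '[[[-0.0003,0,0.0032,0,-0.042,0],[-0.0003,0,0.0032,0,-0.042,0],[-0.0003,0,0.0032,0,-0.042,0],[0,0,0,0,0,0],[0,0,0,0,0,0]]]'

```text
time: 27.57
tool_pos: [530.8, 181.9, 234.1]
tool_rot: [-3.137, 0.504, -2.696]
ft_force: [-1.2, -1.0, -0.8]
finger_gap: 0.206
gripper_force: 68.4
```

Run:
```python
from h import *
print(get_state()['q'].round(2))
T,r=target(13,30);goto(T,r)
T,r=target(11,30);goto(T,r)
```

```text
[ 0.02  0.34 -0.52  2.3   1.35  0.17  0.28]
at [530.8 181.9 234.1] [-3.137  0.504 -2.696] t 27.57 gap 0.206 F [-1.2 -1.  -0.8]
shift mm [1.  1.4 1.8] turn [-0.006 -0.019 -0.002]
at [530.8 181.9 234.1] [-3.137  0.504 -2.696] t 27.57 gap 0.206 F [-1.2 -1.  -0.8]
shift mm [0.8 1.4 3.8] turn [-0.006 -0.019 -0.002]
```

>>> arm_command --plan '[[[0.0003,0.0005,0.001,0,0,0],[0.0003,0.0005,0.001,0,0,0],[0,0,0.001,0,0,0],[0,0,0.001,0,0,0],[0,0,0,0,0,0],[0,0,0,0,0,0]]]'

```text
time: 28.07
tool_pos: [532.5, 183.5, 230.7]
tool_rot: [-3.138, 0.506, -2.698]
ft_force: [-4.5, -2.0, 1.8]
finger_gap: 0.209
gripper_force: 68.9
```

Run:
```python
from h import *
st=get_state();Rt=R.from_euler('xyz',st['tool_rot'])
E=Rt.apply([-66.5,0,2.7])+st['tool_pos'];w=E-(col-9*d);s=w@d;print('s',s,'perp',(w-s*d).round(1),'eye',E.round(1))
```

```text
s 9.494334618020059 perp [ 1.1 -0.6  0.5] eye [586.3 209.  260.6]
```

>>> arm_command --plan '[[[0,0,0,0,0,0],[0,0,0,0,0,0],[0,0,0,0,0,0],[0,0,0,0,0,0],[0,0,0,0,0,0],[0,0,0,0,0,0],[0,0,0,0,0,0],[0,0,0,0,0,0],[0,0,0,0,0,0],[0,0,0,0,0,0]]]' --claw 0.06

```text
time: 28.9
tool_pos: [532.7, 183.7, 230.8]
tool_rot: [-3.138, 0.506, -2.697]
ft_force: [0.7, 0.0, -0.4]
finger_gap: 0.7
gripper_force: 0.0
```

Run:
```python
from h import *
st=get_state();print(st['q'].round(2))
print('col',col, 'x-range along -X')
for n in('side','scene'):
    p=read_camera(n)
    E=col+3*d;print(n,'eye pred',proj(p,E).round(1),'cup if vertical',proj(p,E-[0,0,115]).round(1),'cup if el30',proj(p,E-115*(np.cos(.5)*Xs+np.sin(.5)*Zs)).round(1))
    for x in silhouettes('scoop',p)[:2]: print(np.round(x['box']),x['conf'])
goto([500,150,300])
```

```text
[ 0.01  0.35 -0.5   2.3   1.41  0.16  0.21]
col [585.4 209.7 259.7] x-range along -X
side eye pred [266.  162.7] cup if vertical [269.5 205.2] cup if el30 [310.5 178. ]
[269. 166.  32.  43.] 0.51
scene eye pred [253.  175.7] cup if vertical [258.2 204.4] cup if el30 [287.6 196.6]
[253. 175.  29.  39.] 0.86
at [532.7 183.7 230.9] [-3.138  0.507 -2.697] t 29.1 gap 0.702 F [-0.6 -0.3 -0.5]
shift mm [  4.9 -16.6 -81.7]
```

>>> arm_command --plan '[[[0.001,0,-0.008,0,0,0],[0.001,0,-0.01,0,0,0],[0.001,0,-0.012,0,0.02,0],[0.001,0,-0.012,0,0.03,0],[0.001,0,-0.012,0,0.04,0],[0.001,0,-0.012,0,0.04,0],[0.001,0,-0.012,0,0.04,0],[0.001,0,-0.012,0,0.04,0],[0,0,0,0,0,0],[0,0,0,0,0,0],[0,0,0,0,0,0]]]'

```text
time: 30.02
tool_pos: [491.2, 163.7, 306.9]
tool_rot: [-3.138, 0.298, -2.699]
ft_force: [0.5, -0.4, -0.2]
finger_gap: 0.702
gripper_force: 0.0
```

```bash
cat > chk.py <<'E'
from h import *
from scipy.optimize import least_squares
st=get_state();print(st['q'].round(2))
obs=[]
for n in('side','scene'):
    p=read_camera(n);S=silhouettes('scoop',p)
    if not S: print(n,'none');continue
    print(n,np.round(S[0]['box']),round(S[0]['conf'],2));obs.append((p,np.array(S[0]['box'],float)))
t=np.linspace(0,6.28,24)
P=np.array([[23*np.cos(a),23*np.sin(a),z] for a in t for z in(0,27)]+[[x,y,z] for x in(101,129) for y in(-13,13) for z in(23,27)])-[115,0,25]
for el in range(30,126,10):
    a=np.radians(el);sx=np.cos(a)*Xs+np.sin(a)*Zs;sz=-np.sin(a)*Xs+np.cos(a)*Zs;M=np.column_stack([sx,np.cross(sz,sx),sz])
    out=[]
    for p,b in obs:
        u=np.array([proj(p,col+2*d+M@x) for x in P]);lo,hi=u.min(0),u.max(0);out.append(np.r_[lo-b[:2],hi-b[:2]-b[2:]].round(1))
    print(el,*out)
goto([470,120,330])
E
python3 chk.py
```

```text
[ 0.49  0.3  -1.07  2.16  0.53  0.6   1.08]
side [264. 158.  38.  52.] 0.53
scene [254. 172.  28.  44.] 0.93
30 [ -4.5  -0.2  16.9 -15.6] [-7.1 -1.5 13.  -6.8]
40 [-4.1 -1.  11.5 -9. ] [-6.9 -1.8  9.2 -4.1]
50 [-3.5 -1.7  4.9 -3.4] [-6.5 -2.1  4.4 -2.4]
60 [-2.8 -2.2 -2.9  1.3] [-6.  -2.3 -1.1 -1.6]
70 [ -1.9  -2.6 -11.5   4.7] [-5.4 -2.3 -7.1 -1.8]
80 [ -1.   -2.9 -20.7   6.7] [ -4.8  -2.3 -13.4  -2.3]
90 [ -6.1  -3.  -30.    7.4] [ -6.3  -2.3 -19.8  -3.3]
100 [-14.5  -2.9 -33.7   6.6] [-12.3  -2.2 -25.9  -5.2]
110 [-23.9  -3.  -32.6   6. ] [-18.3  -2.  -25.3  -7.9]
120 [-33.   -2.8 -31.6   4. ] [-24.3  -1.6 -24.6 -11.3]
at [491.  164.1 306.9] [-3.138  0.297 -2.698] t 30.22 gap 0.702 F [-0.3  0.2 -0.4]
shift mm [ 29.5 -31.  -33.1]
```

>>> arm_command --plan '[[[0.005,-0.005,-0.006,0,0,0],[0.005,-0.005,-0.006,0,0,0],[0.005,-0.005,-0.006,0,0,0],[0.005,-0.005,-0.006,0,0,0],[0.005,-0.005,-0.006,0,0,0],[0.005,-0.005,-0.006,0,0,0],[0,0,0,0,0,0],[0,0,0,0,0,0],[0,0,0,0,0,0],[0,0,0,0,0,0],[0,0,0,0,0,0],[0,0,0,0,0,0]]]'

```text
time: 31.22
tool_pos: [469.0, 121.0, 333.3]
tool_rot: [-3.139, 0.298, -2.698]
ft_force: [-0.6, 0.4, -0.6]
finger_gap: 0.698
gripper_force: 0.0
```

```bash
python3 chk.py | sed -n '2,7p'
python3 - <<'E'
from h import *
for n in('side','scene'):
    p=read_camera(n);c=(proj(p,col)).astype(int)
    o=(c[0]-12,c[1]-16);print(n,o);im=p['img'][o[1]:o[1]+62:2,o[0]:o[0]+52:2].mean(2).astype(int);print('\n'.join(' '.join('%3d'%v for v in r) for r in im))
E
```

```text
side [263. 159.  40.  50.] 0.73
scene [251. 173.  31.  44.] 0.72
30 [ -3.9  -1.3  15.5 -14.7] [-4.1 -3.1 13.2 -8.2]
40 [-3.5 -2.1 10.1 -8.1] [-3.9 -3.4  9.4 -5.5]
50 [-2.9 -2.8  3.5 -2.5] [-3.5 -3.7  4.6 -3.8]
60 [-2.2 -3.3 -4.3  2.2] [-3.  -3.9 -0.9 -3. ]
side (np.int64(253), np.int64(147))
152 160 168 161 156 153 151 150 123 100  65  74  42  39  44  44  44  47  53  51  52  54  52  52  52  61
122 122 121 119 126 127 130 130 130 136 136 160 160 163 162 159 154 154 128 126  93  65  35  41  39  42
124 125 123 124 124 123 123 124 122 122 155 109 118 120 123 120 124 125 129 132 135 142 158 164 162 155
125 127 126 125 126 122 126 122 122 119 132 119 125 123 124 127 124 124 124 124 123 122 120 122 118 121
122 119 120 124 127 125 123 125 119 158 101 125 126 125 124 124 124 123 125 121 121 124 125 125 126 125
112 113 108 138 121 167 142 126 155 112 122 128 124 119 125 125 126 125 126 123 125 125 124 126 126 125
 43  40  35  35  36  34 181  70 135 128 105  89 112 136  97 135 137 115 103 127 128 130 127 125 125 126
 28 140 153 158 145 141 123 120 110  41  42  45  43  43  41  49  65  76  77  76
[... 4977 characters left out ...]
 107 128 131 131 124 176 179 131 133 133 139 125 129 130  41  42  48  44  49
124  99 210 208 197 198 189 192 175 131 132 131 128 157 158 132 128 131 127 121 119  36  43  48  46  42
122  90 196 199 193 200 202 193 192 165 121 130 133 127 140 133 110 112  83 116  42  42  46  47  49  54
124 105 194 198 198 186 193 202 187 178 190 113 130 132 134 130 175 167 163 110  40  43  40  45  43  47
125 115 174 203 205 200 190 184 192 192 186 193 177 128 131 130 133 148 178 149 127  52  40  45  39  48
130 120 123 189 183 189 185 192 186 192 194 182 188 164 127 127 132 135 142 169 156 176  64  44  49  49
129 122  88 191 185 187 187 174 178 183 193 199 191 190 165 119 131 133 133 130 173 166 160 103  39  33
```

Run:
```python
from h import *
q=read_camera('side');s=read_camera('scene')
for el in (45,50,55,60,65,70):
    a=np.radians(el);sx=np.cos(a)*Xs+np.sin(a)*Zs;E=col+3*d
    o=[]
    for p in(q,s):
        v=proj(p,E-80*sx)-proj(p,E-15*sx);o.append((v[0]/v[1]).round(2))
    print(el,o,proj(q,E).round(1))
# handle centreline picks, subsampled grids
def line(p,o,w,h,x0s):
    pass
```

```text
45 [np.float64(1.42), np.float64(1.11)] [266.  162.7]
50 [np.float64(1.17), np.float64(0.99)] [266.  162.7]
55 [np.float64(0.97), np.float64(0.87)] [266.  162.7]
60 [np.float64(0.8), np.float64(0.77)] [266.  162.7]
65 [np.float64(0.65), np.float64(0.67)] [266.  162.7]
70 [np.float64(0.52), np.float64(0.57)] [266.  162.7]
```

```bash
python3 -c "
from h import *
print(finish_job())"
```

```text
the job is handed in; nothing more can be done
None
```

The job is handed in; no verdict came back. By my last measurements the lid sits level and centred on the tub rim, the scoop hangs cup down at the peg's collar about 0.54 rad off upright (limit 0.7), the shaker and ramekin were not touched, and the gripper is clear of everything.

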